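Load the stepped reagent rack so that all caps come level

ROBOT

A 7-joint arm with a two-finger parallel gripper is mounted at the origin on a cart in front of the work surface, level with it; the furniture and walls round the work are solid. World frame = base frame: x ahead of the robot, y to its left, z up, the work surface at z = 0. Lengths are in mm, angles in rad, forces in N, time in s.
With the tool pointing down it reaches from about 425 to 825 mm from the base axis. Payload 3.6 kg.
Tool frame: the origin (TCP) lies between the finger pads; the fingertips stand bot.tips_ahead ahead of it and the grasp point (between the pads) lies 3 mm ahead of it (bot.tips_ahead is the distance from the TCP to the fingertips, in mm); z points along the fingers, y is the line along which they close (so a half turn about z gives the same grasp; the last joint's range is limited). The gripper opens to 93 mm and grips with 3 to 60 N. Pads are 15 mm wide; open, the fingers measure 128 mm over their backs; the gripper's body (75 mm by 188 mm) begins 65 mm behind the grasp point.
Start: joints at [1.119, 0.615, -0.013, 1.423, 0.008, 1.103, -0.04], TCP at [268.49, -591.924, 210.74] pointing down, gripper open.
Joint ranges: [-3.12, 3.12], [-0.3, 2.06], [-1.34, 1.32], [0.26, 2.42], [-1.36, 4.5], [0.01, 1.98], [-2.84, 2.84]. Speed limits (rad/s): [2.79, 2.79, 3.14, 3.14, 3.14, 3.14, 3.14].

INTERFACE

Orientations are given as a unit quaternion [w, x, y, z].
In Python, from station import bot gives the robot as it stands.
- The arm moves only by the tool move_arm, never from a script. Its argument "plan" is a list of rows, each a list of 5 numbers: the shift along the tool's x, y, z in m, then the turn about the tool's z in rad, then the finger opening in m, from 0 to 0.093. A call has 1 to 20 rows; each row shifts and turns the commanded pose from where the row before left it, along the tool's axes as they then stand; what a row does not reach is not made up. A row lasts 1/10 s, in which the tool goes at most 50 mm and 8.59 degrees, less where a joint would pass 70% of its speed; a pose out of reach is approached as far as the arm can. A call is refused whole if a number of a shift passes 0.05 or a number of a turn 0.15, either way. A call with a gripper value outside its range is refused whole. The fingers move at their own pace and stop on an object; "force" is the grip in N (left out, the last holds). Time passes only in rows, so rows that do not move let the fingers close. It gives the time, the measured TCP pose, the force, the opening and the grip force at its end, in the units of the state.
- bot.get_state(): the state, without advancing time (a new reading comes with each control period).
- bot.get_image(name): name is "scene" or "top" or "wrist"; returns the picture (400x640x3 uint8, red, green, blue); there is no depth.
- bot.camera_params(name): a dict with "vertical_fov" (degrees; the focal length in pixels is half the picture's height over the tangent of half this angle, whatever the lens; pixels are square), "cx", "cy" (the principal point, pixels), "k1" (the pictures are not rectified: a ray, as slopes to the right and down, at radius r is drawn at 1 + k1 r^2 times it, then the intrinsics apply), "xyz" and "rotation" of the camera in the world; the wrist camera has in their place "tool_from_camera" (4x4, takes a point from camera to tool coordinates, whose origin is the TCP and whose axes are the flange's). Camera axes: x right, y down, z forward; pixel columns grow to the right and rows downward; lengths in mm; the calibration is good to about 2 mm. A picture is of the moment at which its call begins: read the wrist's pose just before it. camera_params takes no time and is no camera call.
- bot.close_job(): hands the job in; it is judged then, once.
Trained networks look in the newest picture that a camera, given by its name, has taken for a name from the list of things; names that differ only in an ending like _2 or _b are one class to them, and where a whole thing is asked for, a point or a joint stands for the part that bears it (a point fixed in the world has none). Each returns a list of dicts, best first, with "p" (0 to 1); they miss things now and then, are a little off and sometimes report something else, mostly with a low value. They report only what shows in the picture. A call takes as long as a camera call. They do not tell look-alikes from the thing itself.
- bot.outline_of(camera, name): "region" (400x640 bool, what is visible of it) and "pixel" ([column, row] in pixels, amid what is visible of it).
The state is a dict: "time_s": time; "joint_pos": joint angles; "qd": joint speeds; "tau": joint torques, N m; "tool_pos": TCP position; "ee_rot": TCP orientation; "ft_force": force on the tool from outside, world axes, zero at the start; "moment": the same for the moment, N m; "opening": finger opening in mm; "grip_force": force on a finger pad.
Only numpy, scipy, OpenCV 4.12 (cv2) and the standard library are available. Lean on these libraries where they do the work, as an engineer would, in place of code of your own. Each camera call takes 0.05 s, during which the arm holds its last target. There are 200 camera calls.

TASK

Load the white stepped reagent rack with the four bottles in order of height: the tallest on the lowest step, and so on up to the shortest on the highest step, so that all their tops come level. Each bottle stands upright, flat on the floor of its own pocket, and none may be knocked over on the way.

Things in the scene. Friction and masses are not known exactly. Their poses are not given: they have to be found in the camera images.
- tall_bottle: the tallest bottle: slim amber bottle with a green screw cap and white label, 33 mm diameter, 104 mm high over the cap; straight body up to 75 mm, cap 23 mm diameter. Origin: centre of its underside, z up along the bottle. Stands upright on the counter at the start.
- dropper: second tallest: amber dropper bottle with a black collar and black rubber teat, body 31 mm diameter and 56 mm high, neck collar 19 mm diameter up to 67 mm, teat 9 mm diameter up to 85 mm overall height. Origin: centre of its underside, z up along the bottle. Stands upright on the counter at the start.
- saline: third tallest: white squeeze bottle with a blue screw cap, 35 mm diameter body 66 mm high, cap 21 mm diameter, 78 mm high overall. Origin: centre of its underside, z up along the bottle. Stands upright on the counter at the start.
- oil_b: the shortest bottle: small white bottle with a red screw cap, 27 mm diameter body 46 mm high, cap 16 mm diameter, 55 mm high overall. Origin: centre of its underside, z up along the bottle. Stands upright on the counter at the start.
- step_low: the lowest step, at one end of the rack; its pocket floor is 14 mm above the counter. Its top is a square pocket, 50 x 50 mm inside, with a flat blue floor and a lip 5 mm high and 2 mm thick. Origin: centre of the pocket floor; x along the row towards the high end, y across the row, z up.
- step_second: the second lowest step; its pocket floor is 33 mm above the counter. Its top is a square pocket, 50 x 50 mm inside, with a flat blue floor and a lip 5 mm high and 2 mm thick. Origin: centre of the pocket floor; x along the row towards the high end, y across the row, z up.
- step_third: the third lowest step (second highest; 7 mm above its lower neighbour); its pocket floor is 40 mm above the counter. Its top is a square pocket, 50 x 50 mm inside, with a flat blue floor and a lip 5 mm high and 2 mm thick. Origin: centre of the pocket floor; x along the row towards the high end, y across the row, z up.
- step_high: the highest step, at the other end of the rack; its pocket floor is 63 mm above the counter. Its top is a square pocket, 50 x 50 mm inside, with a flat blue floor and a lip 5 mm high and 2 mm thick. Origin: centre of the pocket floor; x along the row towards the high end, y across the row, z up.
- rack: the whole reagent rack, fixed to the counter: grey base plate 232 x 70 mm, 8 mm high, carrying four white square steps in a straight row, 55 mm from centre to centre, that rise one after another from one end to the other; it may point any way round. Origin: centre of the plate's underside; x along the row towards the high end, z up.
Things that resemble listed ones, but are neither listed nor needed, are in the scene too. What is shaped like the saline but pink is not meant.

How it is judged:
By the outcome, as a careful person would: the job done as asked, in the order asked, and still so for the second after the job is handed in, with the robot touching nothing.
It also fails if it takes over 99 s, if anything falls off the work surface, if the arm or the gripper's body presses on something with over 40 N, if the wrist force passes 120 N, or if a joint passes its speed limit or range.

## Working session

There is one attempt and no reset: what is moved stays moved. The work goes in short steps, Python scripts to look and compute and a tool call to move; the robot and the scene stay as the last step left them, time stands still between calls to the robot, and variables do not carry over. Pictures are saved under pics/ and viewed, at most 14 in all, crops included, and the job is handed in when it is done.

Besides the shell and the picture viewer there is one more tool, called after "Call:" by a JSON object that holds its "fn" and its "kwargs". move_arm: Moves the arm, as the interface text tells. Its arguments: {"type":"object","properties":{"plan":{"type":"array","items":{"type":"array","items":{"type":"number"}}},"force":{"type":"number"}},"required":["plan"]}

```bash
mkdir -p pics; ls; cat > h.py <<'E'
import numpy as np, cv2
from station import bot
def ray(cam,px):
    p=bot.camera_params(cam)
    f=200/np.tan(np.radians(p["vertical_fov"])/2)
    d=np.array([(px[0]-p["cx"])/f,(px[1]-p["cy"])/f]); u=d.copy()
    for _ in range(20): u=d/(1+p["k1"]*(u@u))
    v=np.array([u[0],u[1],1.])
    if cam=="wrist":
        s=bot.get_state(); w,x,y,z=s["ee_rot"]
        from scipy.spatial.transform import Rotation as R
        Rt=R.from_quat([x,y,z,w]).as_matrix(); T=np.array(p["tool_from_camera"])
        return Rt@T[:3,3]+np.array(s["tool_pos"]), Rt@T[:3,:3]@v
    Rm=np.array(p["rotation"])
    return np.array(p["xyz"],float), Rm@v
def at(cam,px,z):
    o,d=ray(cam,px); return (o+d*(z-o[2])/d[2]).round(1)
def save(cam,name):
    im=bot.get_image(cam); cv2.imwrite(f"pics/{name}.png",im[:,:,::-1]); return im
E
python3 - <<'E'
from h import *
print(bot.tips_ahead,bot.get_state())
for c in("scene","top","wrist"):
    print(c,bot.camera_params(c))
H=dict(tall_bottle=104,dropper=85,saline=78,oil_b=55,step_low=14,step_second=33,step_third=40,step_high=63,rack=8)
for c in("scene","top"):
    save(c,c)
    for n,h in H.items():
        for r in bot.outline_of(c,n)[:4]:
            if r["p"]>.2: 
                ys,xs=np.where(r["region"]); print(c,n,round(r["p"],2),np.round(r["pixel"]),(xs.min(),xs.max(),ys.min(),ys.max()),at(c,r["pixel"],h),at(c,r["pixel"],h/2))
E
```

```text
pics
22.0 {'time_s': 0.0, 'joint_pos': array([ 1.11850699,  0.61591218, -0.01260512,  1.42489819,  0.00811681,
        1.10336824, -0.04039847]), 'qd': array([-1.79898511e-04, -7.77295112e-04,  1.15638510e-03,  2.66321605e-05,
        8.87091815e-04,  2.19755294e-03, -8.73141934e-05]), 'tau': array([ 1.06546464e-03, -4.58927894e+01,  2.09433725e-01, -1.65741849e+01,
       -6.10925350e-02,  2.05446244e-02,  2.41429698e-04]), 'tool_pos': array([ 268.14087695, -591.23038508,  209.58602504]), 'ee_rot': array([-1.23270964e-03,  9.77415590e-01,  2.11322402e-01, -2.95850611e-04]), 'ft_force': array([ 0.66516721, -1.01222172,  0.02531292]), 'moment': array([ 0.01365   ,  0.02310275, -0.00160087]), 'grip_force': 0.0, 'opening': 92.99014884032145}
scene {'vertical_fov': 47.58467356284439, 'cx': 318.436357541081, 'cy': 199.40334028527064, 'k1': 0.028953566332318378, 'xyz': array([-92.98314686, 809.96245757, 620.27356422]), 'rotation': array([ 0.15693734, -0.25464628,  0.81277012, -0.49993066])}
top {'vertical_fov': 51.46368285688511, 'cx': 322.1790422282545, 'cy': 202.61885561962137, 'k1': -0.
[... 380 characters left out ...]
      [ 9.99998041e-01, -5.94407854e-04, -1.88797268e-03,
         7.64233503e-02],
       [ 1.66549510e-03, -2.62715315e-01,  9.64871955e-01,
        -1.72827570e+02],
       [ 0.00000000e+00,  0.00000000e+00,  0.00000000e+00,
         1.00000000e+00]])}Traceback (most recent call last):
  File "<stdin>", line 11, in <module>
  File "h.py", line 17, in at
    o,d=ray(cam,px); return (o+d*(z-o[2])/d[2]).round(1)
        ~~~^^^^^^^^
  File "h.py", line 15, in ray
    return np.array(p["xyz"],float), Rm@v
                                     ~~^~
ValueError: matmul: Input operand 1 has a mismatch in its core dimension 0, with gufunc signature (n?,k),(k,m?)->(n?,m?) (size 3 is different from 4)
```

Rotation is a quaternion (w,x,y,z).

```bash
python3 - <<'E'
s=open('h.py').read()
s=s.replace("        from scipy.spatial.transform import Rotation as R\n","").replace("import numpy as np, cv2","import numpy as np, cv2\nfrom scipy.spatial.transform import Rotation as R")
s=s.replace('Rm=np.array(p["rotation"])','Rm=R.from_quat(np.roll(p["rotation"],-1)).as_matrix()')
open('h.py','w').write(s)
E
python3 - <<'E'
from h import *
H=dict(tall_bottle=104,dropper=85,saline=78,oil_b=55,step_low=14,step_second=33,step_third=40,step_high=63,rack=8)
for c in("scene","top"):
    save(c,c)
    for n,h in H.items():
        for r in bot.outline_of(c,n)[:4]:
            if r["p"]>.2: 
                ys,xs=np.where(r["region"]); print(c,n,round(r["p"],2),np.round(r["pixel"]),(xs.min(),xs.max(),ys.min(),ys.max()),at(c,r["pixel"],h)[:2],at(c,r["pixel"],h/2)[:2])
E
```

```text
scene tall_bottle 0.58 [367. 201.] (np.int64(361), np.int64(373), np.int64(180), np.int64(217)) [386.4 -92.6] [ 434.7 -183.5]
scene dropper 0.77 [403. 183.] (np.int64(401), np.int64(411), np.int64(168), np.int64(194)) [ 375.9 -281.6] [ 413.1 -368.2]
scene saline 0.79 [267. 208.] (np.int64(260), np.int64(274), np.int64(192), np.int64(222)) [600.5  42.5] [650.4 -12.7]
scene saline 0.78 [310. 213.] (np.int64(304), np.int64(316), np.int64(199), np.int64(227)) [494.1   2.6] [536.3 -55.5]
scene saline 0.6 [390. 193.] (np.int64(385), np.int64(396), np.int64(177), np.int64(204)) [ 381.1 -215.6] [ 415.2 -289.3]
scene saline 0.56 [416. 170.] (np.int64(409), np.int64(418), np.int64(160), np.int64(185)) [ 389.2 -399.3] [ 423.9 -486.3]
scene oil_b 0.56 [349. 218.] (np.int64(344), np.int64(353), np.int64(209), np.int64(229)) [422.4 -68.7] [ 447.5 -111.5]
scene step_low 0.7 [238. 275.] (np.int64(220), np.int64(253), np.int64(265), np.int64(286)) [525.4 234.3] [532.6 227.7]
scene step_second 0.71 [255. 257.] (np.int64(236), np.int64(269), np.int64(247), np.int64(274)) [522.6 180. ] [539.9 162.3]
sce
[... 1337 characters left out ...]
[196. 211.] (np.int64(186), np.int64(206), np.int64(199), np.int64(222)) [531.5 182.1] [534.2 186.5]
top step_second 0.68 [215. 221.] (np.int64(165), np.int64(254), np.int64(199), np.int64(226)) [505.6 133.4] [507.9 137.1]
top step_second 0.51 [236. 214.] (np.int64(227), np.int64(251), np.int64(198), np.int64(222)) [526.   80.5] [528.6  83.3]
top step_third 0.66 [216. 214.] (np.int64(206), np.int64(229), np.int64(199), np.int64(223)) [524.2 130.4] [527.3 134.9]
top step_high 0.87 [237. 213.] (np.int64(227), np.int64(252), np.int64(196), np.int64(223)) [523.3  72.9] [528.4  78.3]
top rack 0.92 [213. 224.] (np.int64(165), np.int64(254), np.int64(199), np.int64(225)) [501.9 143.7] [502.5 144.6]
```

View pics/scene.png

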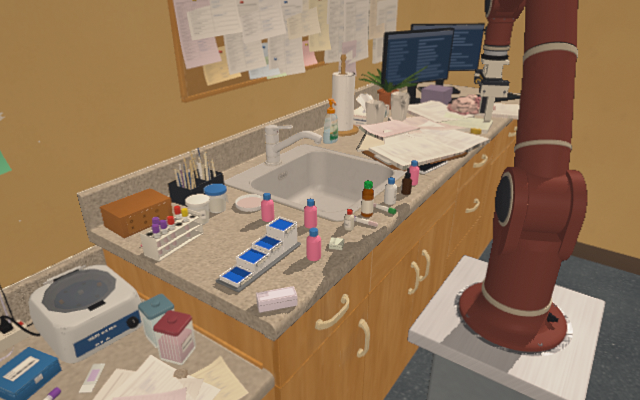

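View pics/top.png

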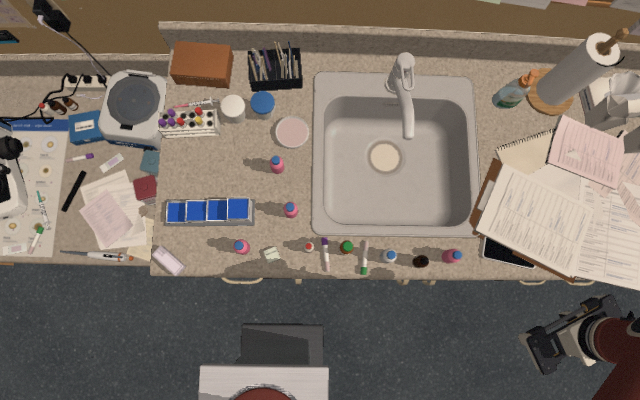

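The scene image shows the rack near pixels (220–300, 220–290). The top view shows the bottles in a row along the front edge:

| Item | Top-view pixel |
|---|---|
| oil_b (red cap) | (308,246) |
| tall (green cap) | (345,246) |
| saline (white) | (390,256) |
| dropper (black) | (420,261) |
| pink decoys | (242,247), (291,208), (277,165), (453,256) |

The low end of the rack is at (176,213) and the high end at (238,210).

I'll turn the tool so that its y lies along world x, then go above the bottles for a close look.

Call:
{"fn": "move_arm", "kwargs": {"plan": [[0,0,0,-0.143,0.093],[0,0,0,-0.143,0.093],[0,0,0,-0.143,0.093],[0,0,0,-0.143,0.093],[0,0,0,-0.143,0.093],[0,0,0,-0.143,0.093],[0,0,0,-0.143,0.093],[0,0,0,-0.143,0.093],[0.035,0.017,0,0,0.093],[0.035,0.017,0,0,0.093],[0.035,0.017,0,0,0.093],[0.035,0.017,0,0,0.093],[0.035,0.017,0,0,0.093],[0.035,0.017,0,0,0.093],[0.035,0.017,0,0,0.093],[0.035,0.017,0,0,0.093],[0.035,0.017,0,0,0.093],[0.035,0.017,0,0,0.093]]}}

```text
time_s: 2.9
tool_pos: [439.4, -240.8, 211.1]
ee_rot: [0.0, 0.708, 0.707, 0.0]
ft_force: [0.4, 0.0, 0.1]
opening: 92.9
grip_force: 0.0
```

```bash
python3 - <<'E'
from h import *
s=bot.get_state();print(s["time_s"],s["tool_pos"],s["ee_rot"])
H=dict(tall_bottle=104,dropper=85,saline=78,oil_b=55)
c="wrist"; save(c,"w1")
for n,h in H.items():
    for r in bot.outline_of(c,n)[:4]:
        if r["p"]>.2:
            ys,xs=np.where(r["region"]); print(n,round(r["p"],2),np.round(r["pixel"]),(xs.min(),xs.max(),ys.min(),ys.max()),at(c,r["pixel"],h)[:2],at(c,r["pixel"],h/2)[:2])
E
```

```text
2.9 [ 439.42458865 -240.84826681  211.08059985] [4.22956131e-04 7.07576517e-01 7.06636605e-01 4.74839097e-05]
tall_bottle 0.75 [316. 144.] (np.int64(302), np.int64(331), np.int64(127), np.int64(160)) [ 444.4 -186.3] [ 445.1 -190.6]
dropper 0.51 [297. 272.] (np.int64(284), np.int64(305), np.int64(265), np.int64(280)) [ 422.4 -336.7] [ 419.9 -360.9]
dropper 0.43 [302. 226.] (np.int64(288), np.int64(316), np.int64(208), np.int64(250)) [ 428.2 -279.7] [ 426.6 -295.8]
saline 0.74 [302. 226.] (np.int64(288), np.int64(316), np.int64(209), np.int64(250)) [ 427.1 -285.5] [ 425.6 -300.4]
saline 0.69 [304. 330.] (np.int64(293), np.int64(317), np.int64(312), np.int64(344)) [ 428.  -424.7] [ 426.6 -457.4]
saline 0.64 [402.  17.] (np.int64(382), np.int64(428), np.int64(0), np.int64(37)) [522.8 -75.6] [533.5 -63.7]
saline 0.52 [497.   3.] (np.int64(486), np.int64(507), np.int64(0), np.int64(5)) [613.5 -60.9] [635.8 -47.2]
oil_b 0.63 [318.  60.] (np.int64(307), np.int64(329), np.int64(46), np.int64(74)) [ 444.  -111.7] [ 444.4 -106.8]
```

View pics/w1.png

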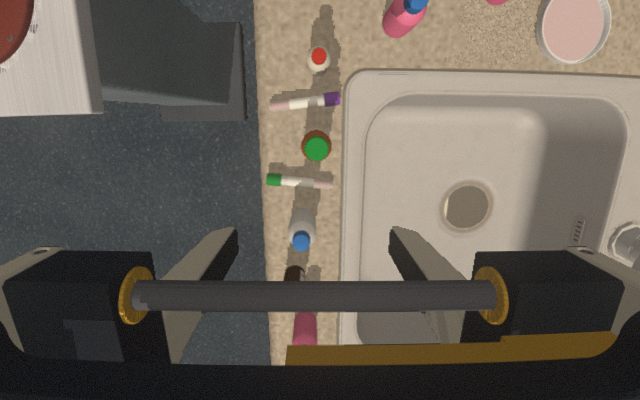

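The wrist view shows the tall cap at (317,149), the oil cap at (319,56) and the saline cap at (302,241). The dropper at (294,272) is mostly hidden by the gripper. Next: the cap positions.

```bash
python3 - <<'E'
from h import *
for n,p,z in(("tall",(317,149),104),("oil",(319,56),55),("sal",(302,241),78)): print(n,at("wrist",p,z))
for n,p,z in(("tall",(347,247),104),("oil",(309.5,246),55),("sal",(391,256.5),78),("dr",(421,261),75)): print(n,at("top",p,z))
E
```

```text
tall [ 442.1 -199.   104. ]
oil [ 444.7 -107.7   55. ]
sal [ 425.6 -304.8   78. ]
tall [ 440.5 -193.8  104. ]
oil [ 445.6 -106.4   55. ]
sal [ 421.2 -302.7   78. ]
dr [ 411.4 -376.7   75. ]
```

Call:
{"fn": "move_arm", "kwargs": {"plan": [[0.022,0.001,0,0,0.093],[0.022,0.001,0,0,0.093],[0,0,0.035,0,0.093],[0,0,0.035,0,0.093],[0,0,0,0,0.093],[0,0,0,0,0.093]]}}

```text
time_s: 3.75
tool_pos: [440.5, -199.4, 140.9]
ee_rot: [-0.0, 0.708, 0.706, -0.0]
ft_force: [1.5, -0.3, 0.9]
opening: 93.1
grip_force: 0.0
```

```bash
cat > lk.py <<'E'
from h import *
import sys
s=bot.get_state();print(s["time_s"],s["tool_pos"].round(1),s["opening"])
im=save("wrist",sys.argv[1])
for n in sys.argv[2:]:
    for r in bot.outline_of("wrist",n)[:4]:
        if r["p"]>.2:
            ys,xs=np.where(r["region"]); print(n,round(r["p"],2),np.round(r["pixel"]),(xs.min(),xs.max(),ys.min(),ys.max()))
E
python3 lk.py w2 tall_bottle
```

```text
3.75 [ 440.5 -199.4  140.9] 93.12554269645611
tall_bottle 0.79 [316. 195.] (np.int64(298), np.int64(334), np.int64(170), np.int64(226))
tall_bottle 0.73 [288. 336.] (np.int64(276), np.int64(304), np.int64(321), np.int64(364))
```

View pics/w2.png

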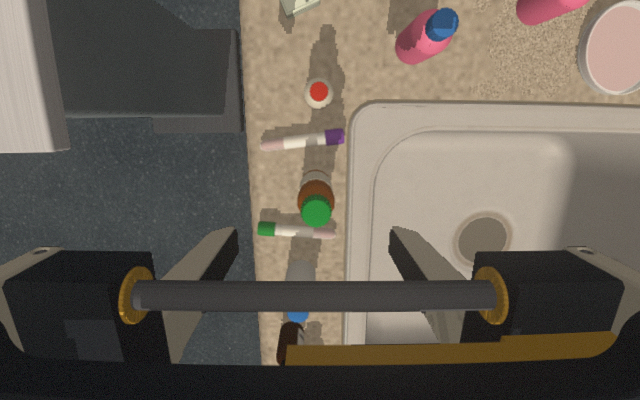

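```bash
python3 - <<'E'
from h import *
print(at("wrist",(316,211.5),104),at("wrist",(316,170),0), at("wrist",(319,91.5),55))
E
```

```text
[ 443.9 -195.4  104. ] [ 445.2 -181.9    0. ] [ 447.1 -105.2   55. ]
```

The view shows the tall cap at (316,211), which puts the bottle at about (444, -196). I'll descend, grip and lift.

Call:
{"fn": "move_arm", "kwargs": {"plan": [[0.003,0.003,0.03,0,0.093],[0,0,0.03,0,0.093],[0,0,0.023,0,0.093],[0,0,0,0,0.093],[0,0,0,0,0.03],[0,0,0,0,0.02],[0,0,0,0,0.02],[0,0,0,0,0.02],[0,0,0,0,0.02],[0,0,0,0,0.02],[0,0,0,0,0.02],[0,0,0,0,0.02],[0,0,0,0,0.02]], "force": 15}}

```text
time_s: 5.15
tool_pos: [443.7, -195.0, 57.7]
ee_rot: [-0.0, 0.707, 0.707, -0.0]
ft_force: [-0.3, -0.7, 0.7]
opening: 32.1
grip_force: 15.0
```

Call:
{"fn": "move_arm", "kwargs": {"plan": [[0,0,-0.02,0,0.02],[0,0,-0.03,0,0.02],[0,0,-0.03,0,0.02],[0,0,-0.03,0,0.02],[0,0,-0.03,0,0.02],[0,0,-0.02,0,0.02],[0.02,0.005,0,0,0.02],[0.03,0.01,0,0,0.02],[0.035,0.01,0,0,0.02],[0.035,0.01,0,0,0.02],[0.035,0.01,0,0,0.02],[0.035,0.01,0,0,0.02],[0.035,0.01,0,0,0.02],[0.035,0.01,0,0,0.02],[0.02,0.005,0,0,0.02],[0.01,0,0,0,0.02],[0,0,0,0,0.02]]}}

```text
time_s: 6.85
tool_pos: [523.4, 96.1, 217.5]
ee_rot: [-0.001, 0.706, 0.708, -0.0]
ft_force: [-0.2, -0.8, -0.5]
opening: 32.4
grip_force: 15.0
```

```bash
python3 lk.py w3 step_low step_second step_third step_high
```

```text
6.85 [523.4  96.1 217.5] 32.40054386852909
step_low 0.91 [316.  59.] (np.int64(294), np.int64(344), np.int64(34), np.int64(82))
step_second 0.93 [321. 104.] (np.int64(295), np.int64(344), np.int64(83), np.int64(130))
step_third 0.81 [320. 152.] (np.int64(296), np.int64(345), np.int64(131), np.int64(177))
step_high 0.84 [335. 190.] (np.int64(298), np.int64(347), np.int64(178), np.int64(225))
step_high 0.26 [316. 237.] (np.int64(287), np.int64(340), np.int64(193), np.int64(280))
```

View pics/w3.png

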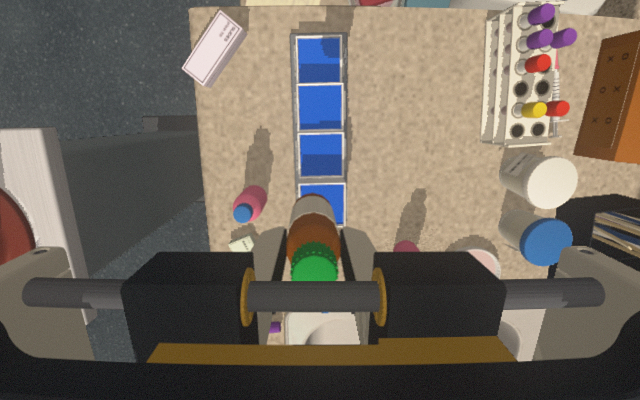

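```bash
python3 - <<'E'
from h import *
print(bot.get_state()["tool_pos"])
for n,l,r,v,z in(("low",294.5,343,34.5,19),("sec",295.5,344,83,38),("third",296,345,131.5,45),("high",298.5,347.5,179,68)):
    a,b=at("wrist",(l,v),z),at("wrist",(r,v),z); print(n,a,b,(a+b)/2-[0,27,0])
E
python3 -c "
import cv2;i=cv2.imread('pics/w3.png')[20:240,270:370];cv2.imwrite('pics/w3c.png',cv2.resize(i,None,fx=2.7,fy=2.7,interpolation=2))"
```

```text
[524.07531864  92.83256183 217.6953523 ]
low [503.  259.5  19. ] [559.2 259.2  19. ] [531.1  232.35  19.  ]
sec [504.3 203.9  38. ] [559.4 203.7  38. ] [531.85 176.8   38.  ]
third [504.2 150.   45. ] [560.9 149.8  45. ] [532.55 122.9   45.  ]
high [507.4  98.8  68. ] [562.4  98.5  68. ] [534.9   71.65  68.  ]
```

View pics/w3c.png

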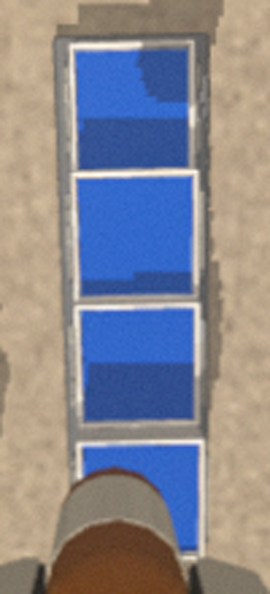

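The crop shows all four pockets cleanly: low at the top, high at the bottom, almost square to the axes. I'm going above the lowest step.

Call:
{"fn": "move_arm", "kwargs": {"plan": [[0.02,0.0,0,0,0.02],[0.03,0.002,0,0,0.02],[0.03,0.002,0,0,0.02],[0.03,0.002,0,0,0.02],[0.02,0,0,0,0.02],[0.014,0,0,0,0.02],[0,0,0.04,0,0.02],[0,0,0.04,0,0.02],[0,0,0.03,0,0.02],[0,0,0.015,0,0.02],[0,0,0,0,0.02],[0,0,0,0,0.02],[0,0,0,0,0.02]]}}

```text
time_s: 8.4
tool_pos: [531.4, 239.0, 94.2]
ee_rot: [0.001, 0.708, 0.706, 0.001]
ft_force: [0.6, 0.2, -0.4]
opening: 32.2
grip_force: 15.0
```

```bash
python3 - <<'E'
from h import *
s=bot.get_state();print(s["tool_pos"],s["ft_force"])
im=save("wrist","w4")
E
```

```text
[531.44946491 238.96123673  94.23488738] [ 0.58373391  0.2348001  -0.35526851]
```

View pics/w4.png

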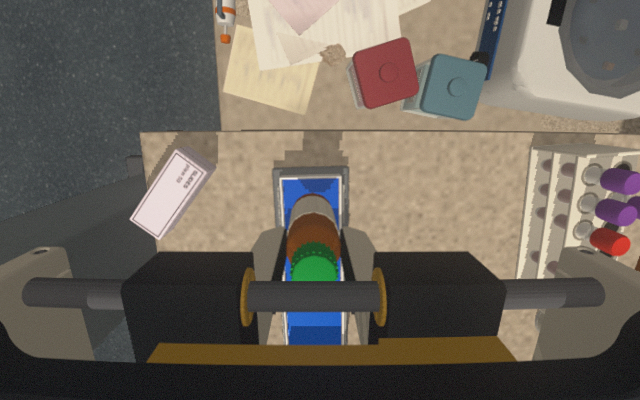

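The bottle hangs over the lowest pocket. Its far lip is at row 177, columns 277–346.

```bash
python3 - <<'E'
from h import *
print(at("wrist",(277.5,177),19),at("wrist",(346,177),19))
E
```

```text
[500.6 262.4  19. ] [559.8 262.2  19. ]
```

Call:
{"fn": "move_arm", "kwargs": {"plan": [[-0.003,-0.001,0.01,0,0.02],[0,0,0.008,0,0.02],[0,0,0.0035,0,0.02],[0,0,0,0,0.02],[0,0,0,0,0.02]]}}

```text
time_s: 8.95
tool_pos: [528.9, 235.9, 71.7]
ee_rot: [-0.0, 0.707, 0.707, -0.0]
ft_force: [-1.7, -0.8, 4.8]
opening: 32.1
grip_force: 15.0
```

Contact is light at 4.8 N. I'll release, rise and head for the dropper.

Call:
{"fn": "move_arm", "kwargs": {"plan": [[0,0,0,0,0.045],[0,0,0,0,0.06],[0,0,0,0,0.06],[0,0,0,0,0.06],[0,0,-0.02,0,0.06],[0,0,-0.03,0,0.06],[0,0,-0.04,0,0.06],[0,0,-0.04,0,0.07],[0,0,-0.01,0,0.093],[-0.02,-0.005,0,0,0.093],[-0.04,-0.01,0,0,0.093],[-0.04,-0.01,0,0,0.093],[-0.04,-0.01,0,0,0.093],[-0.04,-0.01,0,0,0.093],[-0.04,-0.01,0,0,0.093],[-0.04,-0.01,0,0,0.093],[-0.04,-0.01,0,0,0.093],[-0.04,-0.01,0,0,0.093],[-0.04,-0.01,0,0,0.093]]}}

```text
time_s: 10.85
tool_pos: [432.8, -145.6, 210.6]
ee_rot: [-0.0, 0.707, 0.707, -0.0]
ft_force: [0.5, 0.2, -0.7]
opening: 93.0
grip_force: 0.0
```

Call:
{"fn": "move_arm", "kwargs": {"plan": [[-0.04,-0.005,0,0,0.093],[-0.04,-0.005,0,0,0.093],[-0.04,-0.005,0,0,0.093],[-0.04,-0.005,0,0,0.093],[-0.04,-0.003,0,0,0.093],[-0.023,0,0,0,0.093],[-0.01,0,0.03,0,0.093],[0,0,0.04,0,0.093],[0,0,0,0,0.093],[0,0,0,0,0.093],[0,0,0,0,0.093]]}}

```text
time_s: 11.95
tool_pos: [412.0, -377.3, 142.9]
ee_rot: [0.001, 0.707, 0.707, 0.0]
ft_force: [-0.4, 0.3, 0.2]
opening: 93.0
grip_force: 0.0
```

```bash
python3 lk.py w5 dropper saline
```

```text
11.95 [ 412.  -377.3  142.9] 93.04056373280648
dropper 0.6 [316. 202.] (np.int64(298), np.int64(330), np.int64(184), np.int64(225))
saline 0.89 [326. 117.] (np.int64(309), np.int64(347), np.int64(99), np.int64(138))
saline 0.87 [328. 267.] (np.int64(311), np.int64(343), np.int64(248), np.int64(280))
```

View pics/w5.png

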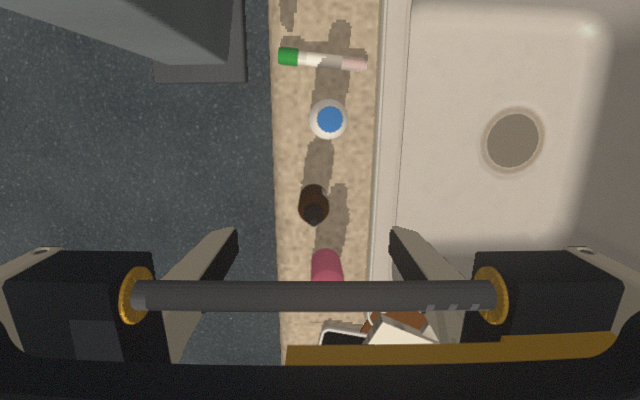

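The dropper's teat is at (313,222) with its far base edge at row 184, and the saline cap is at (330,120).

```bash
python3 - <<'E'
from h import *
print(at("wrist",(313,219),85),at("wrist",(313.5,184),0)-[0,15.5,0],at("wrist",(313.5,200),56), at("wrist",(330,119.5),78))
E
```

```text
[ 411.5 -386.6   85. ] [ 412.3 -391.4    0. ] [ 412.  -378.3   56. ] [ 425.  -306.2   78. ]
```

Call:
{"fn": "move_arm", "kwargs": {"plan": [[-0.0095,0,0.03,0,0.093],[0,0,0.04,0,0.093],[0,0,0.026,0,0.093],[0,0,0.01,0,0.093],[0,0,0,0,0.05],[0,0,0,0,0.03],[0,0,0,0,0.02],[0,0,0,0,0.02],[0,0,0,0,0.02],[0,0,0,0,0.02],[0,0,0,0,0.02],[0,0,0,0,0.02]], "force": 15}}

```text
time_s: 13.3
tool_pos: [410.7, -386.6, 35.3]
ee_rot: [-0.0, 0.707, 0.707, 0.0]
ft_force: [-0.5, 0.3, 1.1]
opening: 33.7
grip_force: 0.1
```

Call:
{"fn": "move_arm", "kwargs": {"plan": [[0,0,0,0,0.02],[0,0,0,0,0.02],[0,0,0,0,0.02],[0,0,-0.02,0,0.02],[0,0,-0.035,0,0.02],[0,0,-0.04,0,0.02],[0,0,-0.04,0,0.02],[0,0,-0.02,0,0.02],[0.02,0.005,0,0,0.02],[0.04,0.008,0,0,0.02],[0.04,0.008,0,0,0.02],[0.04,0.008,0,0,0.02],[0.04,0.008,0,0,0.02],[0.04,0.008,0,0,0.02],[0.04,0.008,0,0,0.02],[0.04,0.008,0,0,0.02],[0.04,0.008,0,0,0.02],[0.04,0.008,0,0,0.02],[0.04,0.008,0,0,0.02]]}}

```text
time_s: 15.2
tool_pos: [495.9, 34.8, 190.2]
ee_rot: [-0.0, 0.707, 0.707, -0.0]
ft_force: [1.1, -0.1, -0.8]
opening: 30.4
grip_force: 14.9
```

Call:
{"fn": "move_arm", "kwargs": {"plan": [[0.04,0.008,0,0,0.02],[0.04,0.008,0,0,0.02],[0.04,0.008,0,0,0.02],[0.03,0.008,0,0,0.02],[0.02,0.003,0,0,0.02],[0.01,0,0,0,0.02],[0,0,0,0,0.02],[0,0,0,0,0.02]]}}

```text
time_s: 16.0
tool_pos: [531.1, 211.7, 190.0]
ee_rot: [0.0, 0.708, 0.706, -0.001]
ft_force: [-0.0, 0.6, -1.1]
opening: 30.6
grip_force: 15.0
```

```bash
python3 lk.py w6 step_second step_low tall_bottle dropper
```

```text
16.0 [531.1 211.7 190. ] 30.6260909450362
step_second 0.88 [315. 196.] (np.int64(288), np.int64(338), np.int64(182), np.int64(226))
step_low 0.6 [317. 149.] (np.int64(288), np.int64(337), np.int64(136), np.int64(182))
tall_bottle 0.9 [310. 170.] (np.int64(293), np.int64(326), np.int64(148), np.int64(192))
dropper 0.87 [316. 240.] (np.int64(290), np.int64(338), np.int64(204), np.int64(280))
```

View pics/w6.png

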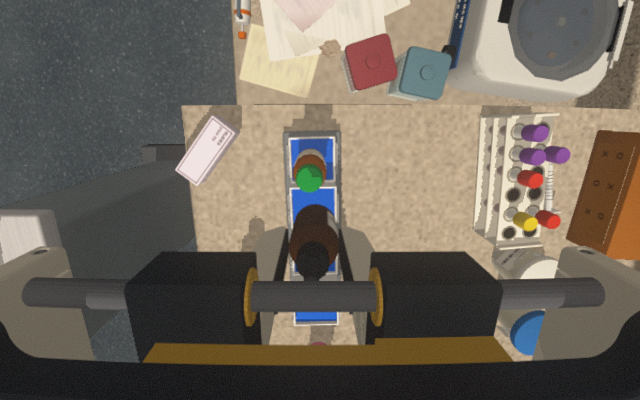

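The tall bottle stands upright in the low pocket with its cap at (309,180), and the dropper is in hand. The second pocket's far lip is at row 187, columns 289–339.

```bash
python3 - <<'E'
from h import *
for l,r,v,z in((289,339,136.5,19),(289,339.5,187,38)): print((at("wrist",(l,v),z)+at("wrist",(r,v),z))/2-[0,27,0])
print(at("wrist",(309,180),104+14))
E
```

```text
[532.4 236.6  19. ]
[532.5 181.1  38. ]
[527.7 233.2 118. ]
```

Call:
{"fn": "move_arm", "kwargs": {"plan": [[-0.02,0.001,0,0,0.02],[-0.0105,0,0,0,0.02],[0,0,0.03,0,0.02],[0,0,0.04,0,0.02],[0,0,0.03,0,0.02],[0,0,0.015,0,0.02],[0,0,0,0,0.02],[0,0,0.005,0,0.02],[0,0,0.002,0,0.02],[0,0,0,0,0.02]]}}

```text
time_s: 17.25
tool_pos: [532.7, 182.9, 69.0]
ee_rot: [0.0, 0.708, 0.707, 0.001]
ft_force: [-0.2, 1.4, -0.4]
opening: 30.4
grip_force: 15.0
```

Call:
{"fn": "move_arm", "kwargs": {"plan": [[-0.001,0,0.001,0,0.02],[0,0,0,0,0.02]]}}

```text
time_s: 17.45
tool_pos: [532.9, 182.2, 68.2]
ee_rot: [0.0, 0.708, 0.707, 0.001]
ft_force: [0.7, 1.5, 2.8]
opening: 30.8
grip_force: 15.0
```

Call:
{"fn": "move_arm", "kwargs": {"plan": [[0,0,0,0,0.045],[0,0,0,0,0.055],[0,0,0,0,0.055],[0,0,0,0,0.055],[0,0,-0.02,0,0.055],[0,0,-0.04,0,0.055],[0,0,-0.04,0,0.06],[0,0,-0.04,0,0.07],[-0.02,-0.005,0,0,0.093],[-0.04,-0.01,0,0,0.093],[-0.04,-0.01,0,0,0.093],[-0.04,-0.01,0,0,0.093],[-0.04,-0.01,0,0,0.093],[-0.04,-0.01,0,0,0.093],[-0.04,-0.01,0,0,0.093],[-0.04,-0.01,0,0,0.093],[-0.04,-0.01,0,0,0.093],[-0.04,-0.01,0,0,0.093],[-0.04,-0.01,0,0,0.093]]}}

```text
time_s: 19.35
tool_pos: [426.1, -239.6, 207.3]
ee_rot: [0.0, 0.707, 0.707, 0.0]
ft_force: [1.9, -0.2, 0.3]
opening: 93.0
grip_force: 0.0
```

Call:
{"fn": "move_arm", "kwargs": {"plan": [[-0.04,-0.003,0,0,0.093],[-0.02,0,0.01,0,0.093],[-0.008,0,0.03,0,0.093],[0,0,0.027,0,0.093],[0,0,0,0,0.093],[0,0,0,0,0.093],[0,0,0,0,0.093]]}}

```text
time_s: 20.05
tool_pos: [425.1, -305.6, 141.4]
ee_rot: [0.001, 0.707, 0.707, 0.001]
ft_force: [0.3, 0.1, 0.2]
opening: 93.2
grip_force: 0.0
```

```bash
python3 lk.py w7 saline oil_b
```

```text
20.05 [ 425.1 -305.6  141.4] 93.15452300170465
saline 0.78 [314. 329.] (np.int64(299), np.int64(328), np.int64(312), np.int64(345))
saline 0.6 [314. 191.] (np.int64(295), np.int64(332), np.int64(171), np.int64(217))
```

View pics/w7.png

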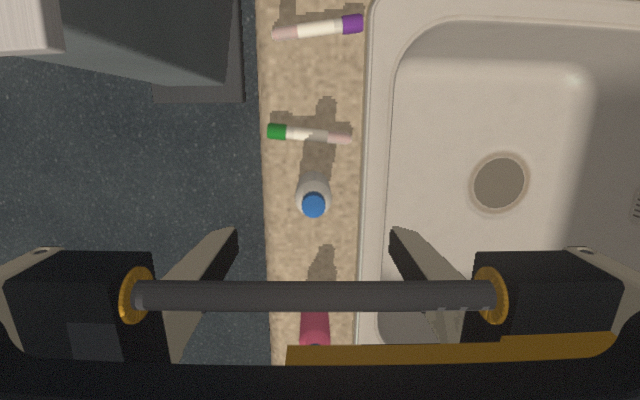

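The saline's cap is at (314,205), almost straight below the tool.

```bash
python3 - <<'E'
from h import *
print(at("wrist",(314,205),78),at("wrist",(314,172),0)-[0,17.5,0])
E
```

```text
[ 425.3 -304.7   78. ] [ 425.7 -308.3    0. ]
```

Call:
{"fn": "move_arm", "kwargs": {"plan": [[0,0,0.03,0,0.093],[0,0,0.04,0,0.093],[0,0,0.025,0,0.093],[0,0,0.008,0,0.093],[0,0,0,0,0.05],[0,0,0,0,0.03],[0,0,0,0,0.02],[0,0,0,0,0.02],[0,0,0,0,0.02],[0,0,0,0,0.02],[0,0,0,0,0.02],[0,0,0,0,0.02],[0,0,0,0,0.02],[0,0,0,0,0.02]], "force": 13}}

```text
time_s: 21.6
tool_pos: [423.9, -306.1, 37.3]
ee_rot: [0.0, 0.707, 0.707, 0.0]
ft_force: [1.0, -0.0, 0.0]
opening: 34.7
grip_force: 12.9
```

Call:
{"fn": "move_arm", "kwargs": {"plan": [[0,0,-0.02,0,0.02],[0,0,-0.035,0,0.02],[0,0,-0.04,0,0.02],[0,0,-0.04,0,0.02],[0,0,-0.02,0,0.02],[0.02,0.004,0,0,0.02],[0.04,0.01,0,0,0.02],[0.04,0.01,0,0,0.02],[0.04,0.01,0,0,0.02],[0.04,0.01,0,0,0.02],[0.04,0.01,0,0,0.02],[0.04,0.01,0,0,0.02],[0.04,0.01,0,0,0.02],[0.04,0.01,0,0,0.02],[0.04,0.01,0,0,0.02],[0.04,0.01,0,0,0.02],[0.0125,0.004,0,0,0.02],[0,0,0,0,0.02],[0,0,0,0,0.02]]}}

```text
time_s: 23.5
tool_pos: [531.8, 124.4, 191.8]
ee_rot: [0.0, 0.708, 0.706, -0.001]
ft_force: [0.5, -1.0, -1.3]
opening: 34.5
grip_force: 12.9
```

```bash
python3 lk.py w8 step_third tall_bottle dropper
```

```text
23.5 [531.8 124.4 191.8] 34.49311944113584
step_third 0.76 [313. 178.] (np.int64(288), np.int64(341), np.int64(157), np.int64(206))
tall_bottle 0.79 [308.  78.] (np.int64(291), np.int64(325), np.int64(57), np.int64(98))
dropper 0.71 [318. 136.] (np.int64(301), np.int64(331), np.int64(121), np.int64(152))
dropper 0.56 [316. 178.] (np.int64(288), np.int64(341), np.int64(156), np.int64(206))
```

View pics/w8.png

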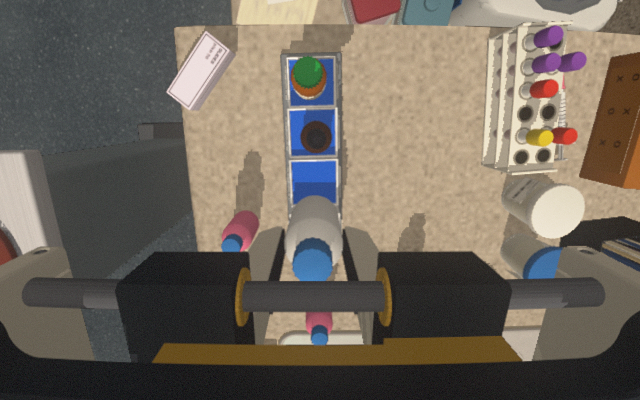

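The tall bottle and the dropper stand upright in their pockets at (308,75) and (316,136). The third pocket is free below the saline, with its lip at row 159. I'll lower it.

Call:
{"fn": "move_arm", "kwargs": {"plan": [[0.002,0.001,0.03,0,0.02],[0,0,0.04,0,0.02],[0,0,0.03,0,0.02],[0,0,0.01,0,0.02],[0,0,0.003,0,0.02],[0,0,0.001,0,0.02],[0,0,0,0,0.02]]}}

```text
time_s: 24.4
tool_pos: [534.3, 128.5, 79.7]
ee_rot: [0.001, 0.708, 0.707, 0.001]
ft_force: [-0.9, -0.1, 0.4]
opening: 34.6
grip_force: 12.9
```

Call:
{"fn": "move_arm", "kwargs": {"plan": [[-0.001,-0.001,0.001,0,0.02],[0,0,0.001,0,0.02],[0,0,0.0005,0,0.02],[0,0,0,0,0.02]]}}

```text
time_s: 24.8
tool_pos: [533.0, 127.5, 77.1]
ee_rot: [0.001, 0.707, 0.707, 0.001]
ft_force: [0.3, -0.7, 4.6]
opening: 34.8
grip_force: 13.0
```

Call:
{"fn": "move_arm", "kwargs": {"plan": [[0,0,0,0,0.05],[0,0,0,0,0.06],[0,0,0,0,0.06],[0,0,0,0,0.06],[0,0,-0.02,0,0.06],[0,0,-0.04,0,0.06],[0,0,-0.04,0,0.06],[0,0,-0.03,0,0.07],[-0.02,-0.01,0,0,0.093],[-0.04,-0.015,0,0,0.093],[-0.04,-0.015,0,0,0.093],[-0.04,-0.015,0,0,0.093],[-0.04,-0.015,0,0,0.093],[-0.04,-0.015,0.01,0,0.093],[-0.013,-0.002,0.03,0,0.093],[0,0,0.04,0,0.093],[0,0,0,0,0.093],[0,0,0,0,0.093]]}}

```text
time_s: 26.6
tool_pos: [445.0, -105.0, 126.0]
ee_rot: [-0.001, 0.707, 0.707, -0.0]
ft_force: [-0.1, 0.0, 0.3]
opening: 92.8
grip_force: 0.0
```

```bash
python3 lk.py w9 oil_b; python3 - <<'E'
from h import *
r=bot.outline_of("wrist","oil_b")[0]; im=bot.get_image("wrist").astype(int)
m=r["region"]&(im[:,:,0]>120)&(im[:,:,1]<80); ys,xs=np.where(m); print(m.sum(),xs.mean(),ys.mean(),at("wrist",(xs.mean(),ys.mean()),55)); 
ys,xs=np.where(r["region"]);print(at("wrist",(xs.mean(),ys.min()),0)-[0,13.5,0])
E
```

```text
26.6 [ 445. -105.  126.] 92.80267543368373
oil_b 0.81 [312. 193.] (np.int64(300), np.int64(328), np.int64(177), np.int64(212))
217 311.3824884792627 202.14285714285714 [ 444.8 -103.8   55. ]
[ 447.8 -106.     0. ]
```

View pics/w9.png

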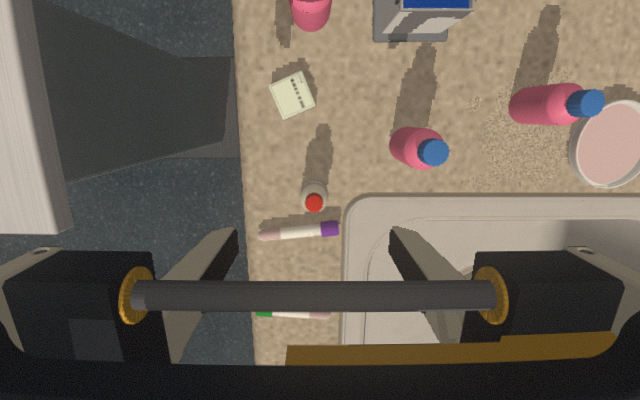

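The red cap is at (314,202), which puts the oil bottle at about (446, -105). I'll descend and grip.

Call:
{"fn": "move_arm", "kwargs": {"plan": [[0,0.001,0.03,0,0.07],[0,0,0.04,0,0.07],[0,0,0.018,0,0.07],[0,0,0.006,0,0.07],[0,0,0,0,0.04],[0,0,0,0,0.02],[0,0,0,0,0.015],[0,0,0,0,0.015],[0,0,0,0,0.015],[0,0,0,0,0.015],[0,0,0,0,0.015],[0,0,0,0,0.015],[0,0,0,0,0.015]], "force": 13}}

```text
time_s: 28.1
tool_pos: [446.1, -105.7, 32.0]
ee_rot: [0.0, 0.707, 0.707, 0.0]
ft_force: [-0.1, 0.9, 2.7]
opening: 26.4
grip_force: 13.0
```

Call:
{"fn": "move_arm", "kwargs": {"plan": [[0,0,-0.02,0,0.015],[0,0,-0.035,0,0.015],[0,0,-0.04,0,0.015],[0,0,-0.04,0,0.015],[0,0,-0.02,0,0.015],[0.02,0.01,0,0,0.015],[0.03,0.015,0,0,0.015],[0.04,0.02,0,0,0.015],[0.04,0.02,0,0,0.015],[0.03,0.015,0,0,0.015],[0.017,0.007,0,0,0.015],[0,0,0,0,0.015],[0,0,0,0,0.015],[0,0,0,0,0.015]]}}

```text
time_s: 29.5
tool_pos: [532.4, 69.1, 186.4]
ee_rot: [0.0, 0.708, 0.706, -0.001]
ft_force: [0.6, 0.9, 0.3]
opening: 26.5
grip_force: 13.0
```

```bash
python3 lk.py w10 step_high saline oil_b
```

```text
29.5 [532.4  69.1 186.4] 26.45864790694402
step_high 0.97 [318. 182.] (np.int64(286), np.int64(343), np.int64(157), np.int64(214))
saline 0.87 [313. 132.] (np.int64(296), np.int64(332), np.int64(114), np.int64(152))
saline 0.78 [233. 192.] (np.int64(215), np.int64(254), np.int64(169), np.int64(208))
saline 0.76 [410. 244.] (np.int64(394), np.int64(430), np.int64(230), np.int64(251))
saline 0.21 [322.  35.] (np.int64(281), np.int64(337), np.int64(0), np.int64(51))
oil_b 0.71 [313. 230.] (np.int64(292), np.int64(334), np.int64(201), np.int64(262))
```

View pics/w10.png

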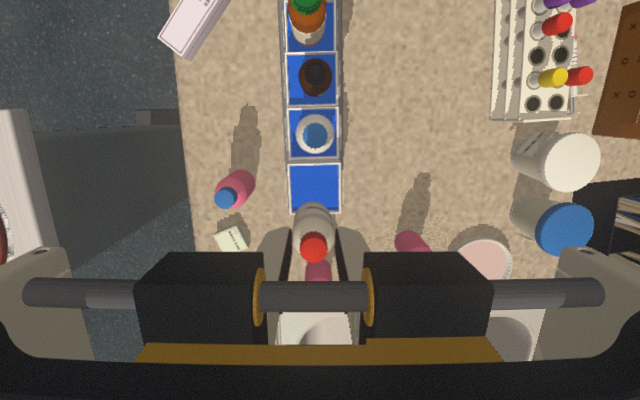

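The first three bottles stand upright. The high pocket is fully visible with lip corners at about (289,164), (340,164), (291,213) and (341,213), so I'll take its centre from those.

```bash
python3 - <<'E'
from h import *
print(np.mean([at("wrist",p,68) for p in((289,164),(340,164),(291,213),(341,213))],0),bot.get_state()["tool_pos"])
E
```

```text
[534.875  71.85   68.   ] [532.9389702   69.97638292 186.85663733]
```

Call:
{"fn": "move_arm", "kwargs": {"plan": [[0.002,0.002,0.02,0,0.015],[0,0,0.035,0,0.015],[0,0,0.025,0,0.015],[0,0,0.009,0,0.015],[0,0,0,0,0.015],[0,0,0,0,0.015]]}}

```text
time_s: 30.3
tool_pos: [536.0, 73.5, 98.8]
ee_rot: [0.001, 0.708, 0.707, 0.001]
ft_force: [0.3, -1.0, -0.6]
opening: 25.9
grip_force: 13.0
```

Call:
{"fn": "move_arm", "kwargs": {"plan": [[-0.001,-0.001,0.0015,0,0.015],[0,0,0.001,0,0.015],[0,0,0.001,0,0.015],[0,0,0,0,0.015]]}}

```text
time_s: 30.7
tool_pos: [534.4, 72.3, 94.7]
ee_rot: [0.0, 0.707, 0.707, 0.0]
ft_force: [0.0, -1.1, -0.6]
opening: 26.1
grip_force: 13.0
```

Call:
{"fn": "move_arm", "kwargs": {"plan": [[0,0,0.0007,0,0.015],[0,0,0,0,0.015]]}}

```text
time_s: 30.9
tool_pos: [534.6, 72.4, 94.7]
ee_rot: [0.001, 0.707, 0.707, 0.0]
ft_force: [-1.0, -0.3, 6.5]
opening: 26.3
grip_force: 13.0
```

Contact. I'll release, rise and back off to look.

Call:
{"fn": "move_arm", "kwargs": {"plan": [[0,0,0,0,0.035],[0,0,0,0,0.05],[0,0,0,0,0.05],[0,0,0,0,0.05],[0,0,-0.02,0,0.05],[0,0,-0.03,0,0.05],[0,0,-0.04,0,0.05],[0,0,-0.04,0,0.06],[-0.02,-0.01,0,0,0.06],[-0.03,-0.01,0,0,0.06],[-0.03,-0.01,0,0,0.06],[0,0,0,0,0.06],[0,0,0,0,0.06]]}}

```text
time_s: 32.2
tool_pos: [503.9, -8.0, 223.5]
ee_rot: [-0.0, 0.708, 0.706, 0.0]
ft_force: [0.4, 0.1, -0.1]
opening: 59.8
grip_force: 0.0
```

```bash
python3 lk.py w11; python3 - <<'E'
from h import *
im=save("scene","s2")
import cv2
a=cv2.imread("pics/w11.png")[0:300,180:460]; b=cv2.resize(cv2.imread("pics/s2.png")[180:300,210:320],None,fx=3.6,fy=3.6,interpolation=2)
h=max(a.shape[0],b.shape[0]); c=np.zeros((h,a.shape[1]+b.shape[1],3),np.uint8); c[:a.shape[0],:a.shape[1]]=a; c[:b.shape[0],a.shape[1]:]=b
cv2.imwrite("pics/fin.png",c)
E
```

```text
32.2 [503.9  -8.  223.5] 59.786771686700696
```

View pics/fin.png

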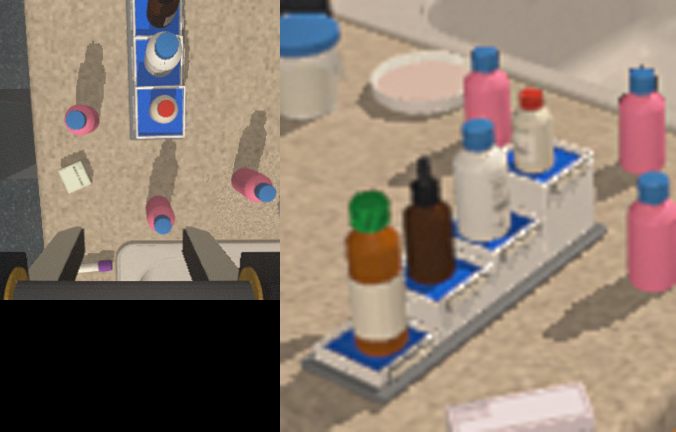

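All four bottles stand upright in their pockets in the right order with their tops level, and the gripper is clear.

```bash
python3 -c "
from station import bot
print(bot.close_job())"
```

```text
the job is handed in; nothing more can be done
None
```

The job is handed in: all four bottles stand upright in the rack in height order, from the tallest on the lowest step to the shortest on the highest, and the last arm move ended at 32 s.

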